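# Release a tool-locked battery pack with a pin punch

### The arm

A 7-joint arm with a two-finger parallel gripper is mounted at the origin on the work surface. World frame = base frame: x ahead of the robot, y to its left, z up, the work surface at z = 0. Lengths are in m, angles in rad, forces in N, time in s.
With the tool pointing down it reaches from about 0.4 to 0.85 m from the base axis. Payload 10.4 kg.
Tool frame: the origin (TCP) lies midway between the tips of the shut fingers; the grasp point (between the pads) lies hold_point_z behind it (hold_point_z is the distance from the TCP to the grasp point, in m); z points along the fingers, y is the line along which they close (so a half turn about z gives the same grasp; the last joint's range is limited). The gripper opens to 87 mm and grips with 3 to 60 N. Pads are 19 mm wide; open, the fingers measure 117 mm over their backs; the gripper's body (75 mm by 190 mm) begins 51 mm behind the grasp point.
Start: joints at [-1.213, 0.332, -0.065, 1.46, 0.022, 1.35, -0.088], TCP at [0.232, 0.58, 0.223] pointing down, gripper open.
Joint ranges: [-2.6, 2.6], [-0.5, 2.12], [-1.47, 1.34], [0.16, 2.42], [-1.27, 4.41], [0.06, 2.06], [-2.6, 2.6]. Speed limits (rad/s): [2.22, 2.22, 2.79, 2.79, 3.14, 3.14, 3.14].

### API

Orientations are given as a unit quaternion [x, y, z, w].
In Python, from bench import * gives the robot as it stands. The module is installed in compiled form; this text tells all that it offers.
- The arm moves only by the tool drive_tool, never from a script. Its argument "increments" is a list of rows, each a list of 6 numbers: the shift along the tool's x, y, z scaled (see below), then the turn, a rotation vector about the tool's x, y, z scaled (see below). In form: [[dx, dy, dz, rx, ry, rz], ...]. A call has exactly 5 rows; each row is the pose to reach, as a shift and turn from the pose commanded when the call began, along the tool's axes at that moment; what a row does not reach only later rows make up. The controller multiplies each number of a shift by 300 mm and each number of a turn by pi/4 rad. A row lasts 1/12 s, in which the tool goes at most 41.7 mm and 7.16 degrees, less where a joint would pass 70% of its speed; a pose out of reach is approached as far as the arm can. A call with a number of a shift or a turn outside -1 to 1 is refused whole. A call with a gripper value outside its range is refused whole. "claw" is the closure, from 0 (fully open) to 1 (shut), set as the call begins (left out, the last holds). The fingers move at their own pace and stop on an object; "force" is the grip in N (left out, the last holds). Time passes only in rows, so rows that repeat a pose let the fingers close, or fill a call up. It gives the time, the measured TCP pose, the force, the opening and the grip force at its end, in the units of the state.
- read_state(): the state, without advancing time (a new reading comes with each control period).
- camera(name): name is "scene" or "side" or "wrist"; returns the picture (420x560x3 uint8, blue, green, red); there is no depth.
- get_calibration(name): a dict with "K" (3x3 intrinsics, pixels), "position" and "rotation" of the camera in the world. Camera axes: x right, y down, z forward; pixel columns grow to the right and rows downward; lengths in m; the calibration is good to about 2 mm. The wrist camera is an equidistant fisheye: a pixel r from the principal point sees the ray r / f radians off the axis. A picture is of the moment at which its call begins: read the wrist's pose just before it. get_calibration takes no time and is no camera call; for the wrist camera it gives the pose at the moment of the call.
- close_job(): hands the job in; it is judged then, once.
The state is a dict: "time": time; "joint_positions": joint angles; "joint_vel": joint speeds; "joint_torque": joint torques, N m; "ee_pos": TCP position; "eef_rot": TCP orientation; "ft_force": force on the tool from outside, world axes, zero at the start; "torque": the same for the moment, N m; "width": finger opening in m; "grip_force": force on a finger pad.
Only numpy, scipy, OpenCV 4.12 (cv2) and the standard library are available. Lean on these libraries where they do the work, as an engineer would, in place of code of your own. Each camera call takes 0.05 s, during which the arm holds its last target. There are 200 camera calls.

### The job

The respirator battery pack is locked down in its charging dock by a latch tab hidden somewhere under the narrow slot in the dock's deck. Take the square-handled pin punch from its block, feel through the slot with its pin for the springy tab, press it gently (never more than 25 N on the dock) until the pack pops up, and stand the punch fully home in its hole in the block again. Leave the pack sitting popped up in the dock, and do not disturb the other things on the bench.

Things in the scene. Friction and masses are not known exactly. Their poses are not given: they have to be found in the camera images.
- punch_mid (a point): Centre of the bare steel pin punch's handle: a square bar 18 x 18 mm, 70 mm tall, sides along this point's x and y, z up the punch. Below it, on the same axis, a round pin of diameter 8 mm, 60 mm long, its flat end bevelled 1 mm. The punch stands in a hole of the block, the handle's flat underside on the block's top, so this point is 35 mm above the block's top. 100 to 210 g.
- punch_tip (a point): Lower end of the punch's pin, 95 mm below the handle's centre; z up along the punch.
- block: Fixed hardwood punch block, 50 (x) x 130 (y) x 70 mm high, origin under its centre. Two round through holes of 12 mm diameter in the top, 35 mm either side of the centre along y. One holds the pin punch, the other a round-handled drift.
- hole_a (a point): Centre of the mouth of the block's hole on its -y side, level with the top, 70 mm above the bench.
- hole_b (a point): Centre of the mouth of the block's hole on its +y side, level with the top, 70 mm above the bench.
- drift_mid (a point): A drift standing in the block's other hole: round handle 20 mm in diameter, head 28 mm, its top 41 mm above the block. Point 25 mm above the block's top. Leave it alone.
- dock: Fixed blue and black charging dock, 190 (x) x 160 (y) x 90 mm high, origin under its centre. The flat blue deck (6 mm sheet) is 90 mm above the bench. Its half towards -x has the slot, its half towards +x the well with the pack. The tab yields downwards at about 3 to 12 N and springs back when let go; the pack comes free after 5 to 10 mm of tab travel; a hard stop ends it at about 14 mm.
- slot (a point): Centre of the slot's mouth, level with the deck's top; slot 70 mm along this point's y, 12 mm wide along x. Under it is a rigid web, its top 24 mm below the deck's top, with a 12 mm long gap in which the tab (9 mm wide) lies, its top 29 mm below the deck's top. The gap's middle is anywhere up to 22 mm either side of the slot's middle along y, unseen. The pack's edge is 47 mm off towards +x.
- well (a point): Centre of the pack's well, level with the deck's top (90 mm above the bench), axes as the dock's.
- pack_top (a point): Middle of the top of the battery pack (grey with a black top, 80 x 112 x 86 mm, 340 to 460 g) in the dock. Locked down, it lies about 19 mm above the deck's top; popped up, about 34 mm. A spring plate under the pack lifts it.
- spare_pack: A second, loose pack of the same shape (80 x 112 x 86 mm) standing on the bench, origin under its centre. Leave it alone.
- spray: Upright aluminium spray can, 66 mm in diameter, 190 mm high, origin under its centre. Leave it alone.
- coupon: Welded steel angle 150 x 50 x 50 mm lying on the bench, origin under its centre. Leave it alone.
- coupon2: A like steel angle, 150 x 50 x 50 mm, origin under its centre. Leave it alone.
Things that resemble listed ones, but are neither listed nor needed, are in the scene too. Of the things that look like the block, take the one that is farthest to the robot's left at the start.

How it is judged:
On the way, in this order (a step that is already met when the one before it is completed fails the run):
1. the punch's pin is in the slot, its tip at least 15 mm below the deck (z of punch_tip in the frame of slot below -0.015 m and x of punch_tip in the frame of slot between -0.01 and 0.01 m and y of punch_tip in the frame of slot between -0.035 and 0.035 m), for 0.1 s.
2. the pack has popped up at least 10 mm while the pin is still in the slot (z of pack_top in the frame of well above 0.028 m and z of punch_tip in the frame of slot below -0.005 m and horizontal distance between punch_tip and slot below 0.04 m), for 0.1 s.
At the end, for the whole second after the job is handed in: The pack sits popped up in its well, its top 28 to 42 mm above the deck, within 8 mm of the well's middle, tilt under 0.12 rad; the punch stands in a hole of the block, handle on the block's top (tip 4 to 14 mm above the bench, tilt under 0.08 rad). Both at rest (z of pack_top in the frame of well between 0.028 and 0.042 m and horizontal distance between pack_top and well below 0.008 m and angle between pack_top's own z axis and vertical below 0.12 rad and (distance between punch_tip and hole_a below 0.068 m or distance between punch_tip and hole_b below 0.068 m) and z of punch_tip in the frame of block between 0.004 and 0.014 m and angle between punch_mid's own z axis and vertical below 0.08 rad and linear speed of each of punch, pack below 0.02 m/s); the robot touches nothing.
It fails at once if the punch or the gripper pressed on the dock with more than 25 N (contact force between any of punch, the fingers and dock above 25 N).
It fails at once if the drift was pulled from its hole or knocked over (distance of drift_mid from where it was at the start of the episode above 0.02 m).
It fails at once if a bystander was pushed more than 25 mm or knocked over (distance of any of spare_pack, spray, coupon, coupon2 from where it was at the start of the episode above 0.025 m).
It also fails if it takes over 72 s, if anything falls off the work surface, if the arm or the gripper's body presses on something with over 40 N, if the wrist force passes 120 N, or if a joint passes its speed limit or range.

## Working session

There is one attempt and no reset: what is moved stays moved. The work goes in short steps, Python scripts to look and compute and a tool call to move; the robot and the scene stay as the last step left them, time stands still between calls to the robot, and variables do not carry over. Pictures are saved under pics/ and viewed, at most 10 in all, crops included, and the job is handed in when it is done.

Besides the shell and the picture viewer there is one more tool, called by a JSON object that holds its "method" and its "body", one argument or row to a line. drive_tool: Moves the arm, as the interface text tells. Its arguments: {"type":"object","properties":{"increments":{"type":"array","items":{"type":"array","items":{"type":"number"}}},"claw":{"type":"number"},"force":{"type":"number"}},"required":["increments"]}

```bash
mkdir -p pics
python3 - <<'E'
from bench import *
import cv2,json
s=read_state();print({k:(v if not hasattr(v,'round') else v) for k,v in s.items()})
for n in ("scene","side","wrist"):
    c=get_calibration(n);print(n,c)
    cv2.imwrite(f"pics/{n}0.png",camera(n))
a=[cv2.imread(f"pics/{n}0.png") for n in("scene","side")]
E
ls
```

```text
{'time': 0.0, 'joint_positions': array([-1.21258656,  0.33286673, -0.06473404,  1.4609436 ,  0.02161393,
        1.34986557, -0.08848723]), 'joint_vel': array([-1.41202311e-03,  3.51930422e-04,  9.78056447e-04,  5.05232297e-04,
        2.83265831e-05, -7.60140538e-04,  1.61397245e-03]), 'joint_torque': array([ 2.48177048e-04, -6.23255110e+01,  2.47579609e-02, -3.89908004e+01,
       -6.14424027e-02,  3.95639974e-02,  1.16321853e-04]), 'ee_pos': array([0.232145  , 0.57988095, 0.22175614]), 'eef_rot': array([ 1.89222531e-01,  9.81933986e-01, -6.86389820e-04, -9.88132685e-05]), 'ft_force': array([-0.05128733, -0.14951663,  0.45833068]), 'torque': array([-0.0512092 ,  0.00204613, -0.02924715]), 'grip_force': 0.0, 'width': 0.08694919021859052}
scene {'K': array([[469.98524378,   0.        , 280.68406683],
       [  0.        , 469.98524378, 210.05078128],
       [  0.        ,   0.        ,   1.        ]]), 'position': array([ 1.34207244, -0.09198202,  1.08540781]), 'rotation': array([ 0.67229975,  0.66100975, -0.23488725, -0.23644688])}
side {'K': array([[391.15174299,   0.        , 282.35482925],
       [  0.        , 391.15174299, 210.88038183],
       [  0.        ,   0.        ,   1.        ]]), 'position': array([-0.12079924, -0.78822364,  0.74216297]), 'rotation': array([ 0.82579125, -0.30119866,  0.17464206, -0.44367593])}
wrist {'K': array([[325.1922621 ,   0.        , 280.53031982],
       [  0.        , 325.1922621 , 207.84714211],
       [  0.        ,   0.        ,   1.        ]]), 'position': array([0.16339479, 0.60701322, 0.38235732]), 'rotation': array([0.81995871, 0.55558969, 0.07626153, 0.11476932])}
pics
```

View pics/scene0.png

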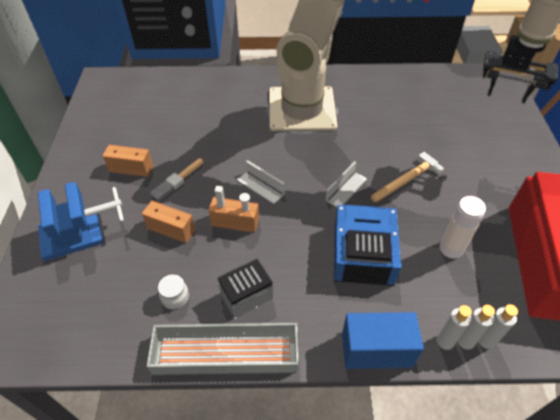

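View pics/side0.png

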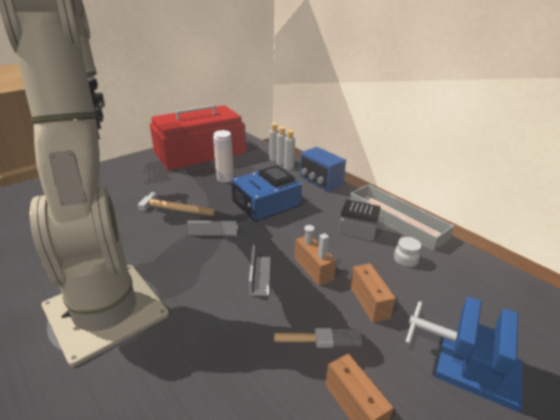

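View pics/wrist0.png

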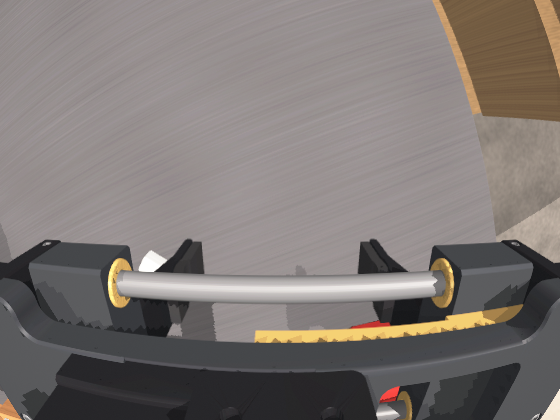

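The scene view shows three wooden blocks, at (128,160), (168,222) and (234,215). The last is farthest to the robot's left (+y is image right) and carries two tools: a tall one at (219,197) and a short one at (245,203). The dock is at (367,240), its slot at (367,220). The spare pack is at (246,288) and the can at (463,228). Next, one close crop and rough positions.

```bash
cat > h.py <<'E'
import numpy as np,cv2
from scipy.spatial.transform import Rotation as R
from bench import *
def ray(c,uv,fish=False):
    K=np.array(c["K"]);u=np.atleast_2d(uv).astype(float)
    x=(u-K[:2,2])/K[0,0]
    if fish:
        r=np.linalg.norm(x,axis=1,keepdims=True)+1e-12
        d=np.hstack([x/r*np.sin(r),np.cos(r)])
    else: d=np.hstack([x,np.ones((len(x),1))])
    rot=np.array(c["rotation"]);M=R.from_quat(rot).as_matrix() if rot.size==4 else rot
    return np.array(c["position"]),d@M.T
def onz(c,uv,z,fish=False):
    p,d=ray(c,uv,fish);return p+d*((z-p[2])/d[:,2])[:,None]
def proj(c,P,fish=False):
    rot=np.array(c["rotation"]);M=R.from_quat(rot).as_matrix()
    q=(np.atleast_2d(P)-c["position"])@M;K=np.array(c["K"])
    if fish:
        n=np.linalg.norm(q[:,:2],axis=1,keepdims=True);return q[:,:2]/n*np.arctan2(n,q[:,2:])*K[0,0]+K[:2,2]
    return q[:,:2]/q[:,2:]*K[0,0]+K[:2,2]
E
python3 - <<'E'
from h import *
np.set_printoptions(precision=4,suppress=True)
a=cv2.imread("pics/scene0.png");b=cv2.imread("pics/side0.png")
A=cv2.resize(a[175:295,195:315],(400,400),interpolation=2);A2=cv2.resize(a[195:295,325:410],(400,400),interpolation=2)
B=cv2.resize(b[215:295,285,None].reshape(80,1,3) if 0 else b[215:295,285:365],(400,400),interpolation=2)
cv2.imwrite("pics/c1.png",np.hstack([A,B]))
c=get_calibration("scene");c2=get_calibration("side")
for n,z,uv in [("tall top",.14,(219,188)),("short top",.111,(245,197)),("blk",.07,(234,208)),("dock slot",.09,(367,220)),("pack",.109,(369,246)),("can",.19,(469,206)),("ang1",.02,(263,182)),("ang2",.02,(346,186)),("spare",.086,(246,280)),("dockcorners",.09,[(341,207),(396,207),(336,258),(399,258)])]: print(n,onz(c,uv,z))
print(onz(c2,(324,237),.14),onz(c2,(309,228),.111))
E
```

```text
tall top [[ 0.499  -0.2477  0.14  ]]
short top [[ 0.5073 -0.1793  0.111 ]]
blk [[ 0.512  -0.2124  0.07  ]]
dock slot [[0.5763 0.1478 0.09  ]]
pack [[0.6735 0.1374 0.109 ]]
can [[0.6144 0.3804 0.19  ]]
ang1 [[ 0.3699 -0.1343  0.02  ]]
ang2 [[0.3911 0.118  0.02  ]]
spare [[ 0.7526 -0.1706  0.086 ]]
dockcorners [[0.5302 0.0826 0.09  ]
 [0.533  0.2329 0.09  ]
 [0.6954 0.0541 0.09  ]
 [0.6983 0.2123 0.09  ]]
[[ 0.4959 -0.2557  0.14  ]] [[ 0.5232 -0.1745  0.111 ]]
```

View pics/c1.png

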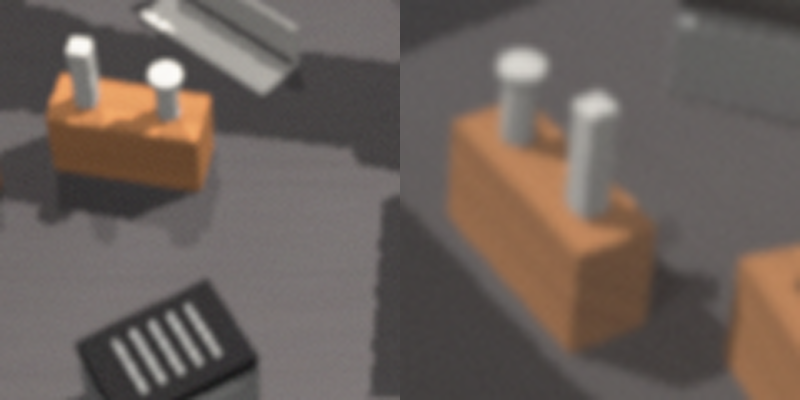

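The crop confirms it: the tall tool at crop (80,70) has a square bar handle, so it is the punch. Its partner at (165,80) has a round head and is the drift. The two views agree on the punch being near (0.50,-0.25) and the drift near (0.515,-0.177). I'll go to the dock first and look at it with the wrist camera on the way.

{"method": "drive_tool", "body": {
  "increments": [
    [-0.11, -0.075, -0.06, 0, 0, -0.05],
    [-0.22, -0.15, -0.12, 0, 0, -0.1],
    [-0.33, -0.23, -0.18, 0, 0, -0.15],
    [-0.44, -0.3, -0.24, 0, 0, -0.2],
    [-0.52, -0.37, -0.3, 0, 0, -0.25]
  ],
  "claw": 0.45
}}

```text
time: 0.57
ee_pos: [0.3355, 0.4198, 0.311]
eef_rot: [0.091, 0.996, -0.0, -0.0]
ft_force: [0.8, -0.0, 0.3]
width: 0.0612
grip_force: 0.0
```

{"method": "drive_tool", "body": {
  "increments": [
    [-0.08, -0.08, -0.01, 0, 0, -0.02],
    [-0.16, -0.16, -0.02, 0, 0, -0.04],
    [-0.24, -0.24, -0.03, 0, 0, -0.06],
    [-0.32, -0.32, -0.04, 0, 0, -0.08],
    [-0.39, -0.4, -0.05, 0, 0, -0.1]
  ]
}}

```text
time: 0.98
ee_pos: [0.4283, 0.2806, 0.3259]
eef_rot: [0.053, 0.999, -0.0, -0.0]
ft_force: [0.9, 0.4, 1.4]
width: 0.0482
grip_force: 0.0
```

{"method": "drive_tool", "body": {
  "increments": [
    [-0.08, -0.08, 0, 0, 0, 0],
    [-0.16, -0.16, 0, 0, 0, 0],
    [-0.24, -0.24, 0, 0, 0, 0],
    [-0.32, -0.32, 0, 0, 0, 0],
    [-0.35, -0.36, 0, 0, 0, 0]
  ]
}}

```text
time: 1.4
ee_pos: [0.5225, 0.1595, 0.3256]
eef_rot: [0.055, 0.998, -0.001, 0.0]
ft_force: [0.4, -0.2, 0.1]
width: 0.048
grip_force: 0.0
```

Run:
```python
from h import *
import bench
print([n for n in dir(bench) if 'hold' in n.lower()])
s=read_state();print(s['ee_pos'],s['eef_rot'],s['time'])
c=get_calibration("wrist");im=camera("wrist");cv2.imwrite("pics/w1.png",im)
import pickle;pickle.dump(c,open("w1.pkl","wb"))
```

```text
['hold_point_z']
[0.52254656 0.15951463 0.32561122] [ 5.53152158e-02  9.98468626e-01 -7.44610337e-04  2.73431258e-04] 1.4
```

View pics/w1.png

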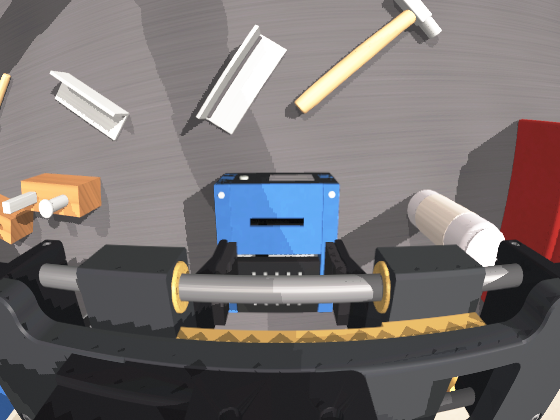

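The wrist view shows the dock's blue deck, with the slot at (277,222) and two white screws at (221,195) and (332,195). The pack is below row 255. Now measuring the slot.

Run:
```python
from h import *
import pickle,bench
np.set_printoptions(precision=4,suppress=True)
print("hold",bench.hold_point_z)
c=pickle.load(open("w1.pkl","rb"));im=cv2.imread("pics/w1.png")
g=im[:,:,0].astype(int)  # blue channel
sub=g[205:240,235:320]
bg=np.median(g[205:213,240:315]);dk=g[219:225,260:295].min();print(bg,dk)
m=(sub<(bg+dk)/2).astype(np.uint8)
n,l,st,ce=cv2.connectedComponentsWithStats(m);i=1+np.argmax(st[1:,4]);print(st[i],ce[i]+[235,205])
vv,uu=np.nonzero(l==i)
P=onz(c,np.c_[uu+235,vv+205],.09,True)[:,:2]
ct=P.mean(0);r=cv2.minAreaRect((P*1e3).astype(np.float32));print("centroid",ct,"rect mm",r)
w,v=np.linalg.eigh(np.cov(P.T));print("long axis",v[:,1],np.degrees(np.arctan2(v[1,1],v[0,1])),np.sqrt(12*w))
print("screws",onz(c,[(221,195),(332,195)],.09,True))
# rough scene camera check
cs=get_calibration("scene");print(proj(cs,[ct[0],ct[1],.09]))
# blue deck sides
hsv=cv2.cvtColor(im,cv2.COLOR_BGR2HSV);bm=(hsv[...,0]>100)&(hsv[...,0]<125)&(hsv[...,1]>150)
for row in (190,215,235):
    u=np.nonzero(bm[row,200:350])[0]+200;print(row,u.min(),u.max(),onz(c,[(u.min()-.5,row),(u.max()+.5,row)],.09,True)[:,:2].ravel())
```

```text
hold 0.0187
245.0 8
[ 15  13  54   8 375] [275.0533 221.4907]
centroid [0.5778 0.1447] rect mm ((577.999755859375, 146.5449676513672), (68.2925796508789, 9.503839492797852), 83.77928161621094)
long axis [0.1094 0.994 ] 83.71965058722738 [0.0096 0.0696]
screws [[0.5354 0.0806 0.09  ]
 [0.5508 0.2202 0.09  ]]
[[365.9255 220.438 ]]
190 214 338 [0.5278 0.0719 0.5452 0.2289]
215 216 337 [0.5608 0.0691 0.5779 0.2256]
235 217 336 [0.5882 0.0657 0.6053 0.2227]
```

Slot centre is about (0.578,0.146) with its long axis at 83.7°. It measures 70 x 10 mm and agrees with the middle of the deck. Now over to the block.

{"method": "drive_tool", "body": {
  "increments": [
    [0, -0.13, 0, 0, 0, 0],
    [0, -0.26, 0.01, 0, 0, 0],
    [0, -0.4, 0.02, 0, 0, 0],
    [0.01, -0.53, 0.02, 0, 0, 0],
    [0.01, -0.67, 0.03, 0, 0, 0]
  ]
}}

```text
time: 1.87
ee_pos: [0.4954, -0.0363, 0.3171]
eef_rot: [0.053, 0.999, 0.0, 0.0]
ft_force: [1.8, -0.0, -0.0]
width: 0.0482
grip_force: 0.0
```

{"method": "drive_tool", "body": {
  "increments": [
    [0, -0.13, 0, 0, 0, 0],
    [0, -0.26, 0.01, 0, 0, 0],
    [0.01, -0.4, 0.01, 0, 0, 0],
    [0.01, -0.53, 0.02, 0, 0, 0],
    [0.02, -0.67, 0.02, 0, 0, 0]
  ]
}}

```text
time: 2.28
ee_pos: [0.4686, -0.235, 0.3105]
eef_rot: [0.052, 0.999, 0.0, 0.0]
ft_force: [1.4, -0.1, -0.3]
width: 0.0478
grip_force: 0.0
```

{"method": "drive_tool", "body": {
  "increments": [
    [0, 0, 0, 0, 0, 0],
    [0, 0, 0, 0, 0, 0],
    [0, 0, 0, 0, 0, 0],
    [0, 0, 0, 0, 0, 0],
    [0, 0, 0, 0, 0, 0]
  ]
}}

```text
time: 2.7
ee_pos: [0.4696, -0.2325, 0.3108]
eef_rot: [0.052, 0.999, 0.0, -0.0]
ft_force: [-0.2, -0.3, 0.9]
width: 0.048
grip_force: 0.0
```

Run:
```python
from h import *
s=read_state();print(s['ee_pos'],s['eef_rot'],s['time'])
c=get_calibration("wrist");im=camera("wrist");cv2.imwrite("pics/w2.png",im)
import pickle;pickle.dump(c,open("w2.pkl","wb"))
cr=im[110:320,140:420];cv2.imwrite("pics/w2c.png",cv2.resize(cr,None,fx=2.8,fy=2.8,interpolation=2))
print(proj(c,[[.499,-.25,.14],[.51,-.177,.111]],True))
```

```text
[ 0.46958008 -0.23253174  0.31077728] [ 5.17020869e-02  9.98662528e-01  2.17232084e-04 -4.77215732e-05] 2.7
[[268.08971081 218.03364081]
 [332.34798598 213.27389425]]
```

View pics/w2c.png

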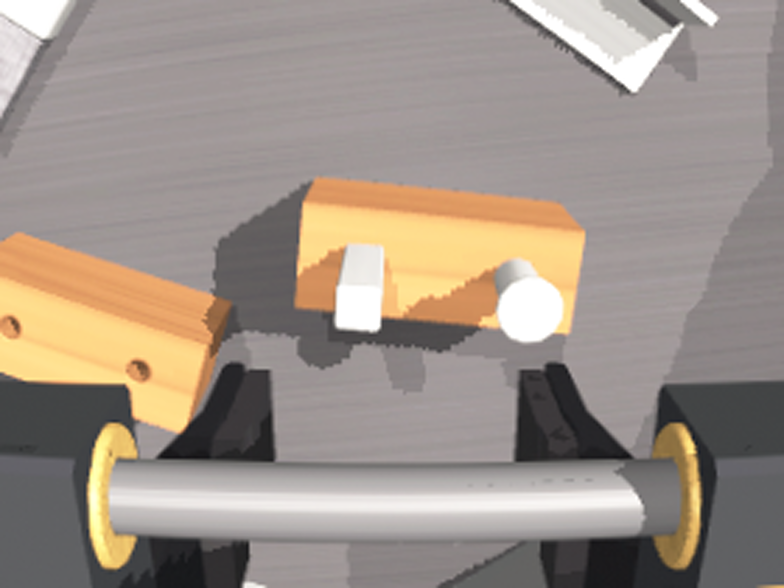

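The crop shows the punch's square top with corners (339,285), (384,287), (380,330) and (335,328). The drift's round head is at (530,308). The block's top corners are (303,203), (584,231), (571,333) and (295,308).

Run:
```python
from h import *
import pickle
np.set_printoptions(precision=4,suppress=True)
c=pickle.load(open("w2.pkl","rb"));im=cv2.imread("pics/w2.png")
f=lambda a:np.array(a)/2.8-.32+[140,110]
T=onz(c,f([(339,285),(384,287),(380,330),(335,328)]),.14,True);print(T,T.mean(0),np.linalg.norm(np.diff(T,axis=0),axis=1))
B=onz(c,f([(303,203),(584,231),(571,333),(295,308)]),.07,True);print(B,B.mean(0),np.linalg.norm(np.diff(B,axis=0),axis=1))
d=B[1]-B[0]+B[2]-B[3];print("block yaxis deg",np.degrees(np.arctan2(d[1],d[0])));u=d/np.linalg.norm(d)
print("holes",B.mean(0)-.035*u,B.mean(0)+.035*u)
for a,b in((0,1),(3,2),(1,2),(0,3)):
  e=T[b]-T[a];print(np.degrees(np.arctan2(e[1],e[0])))
print("drift",onz(c,f([(530,308)]),.111,True))
# handle base front edge at block top
print("base",onz(c,f([(345,245),(383,246)]),.07,True))
```

```text
[[ 0.4909 -0.2569  0.14  ]
 [ 0.4935 -0.24    0.14  ]
 [ 0.5105 -0.2434  0.14  ]
 [ 0.5079 -0.2606  0.14  ]] [ 0.5007 -0.2502  0.14  ] [0.0171 0.0174 0.0174]
[[ 0.4711 -0.2752  0.07  ]
 [ 0.4969 -0.149   0.07  ]
 [ 0.5458 -0.1575  0.07  ]
 [ 0.52   -0.2853  0.07  ]] [ 0.5085 -0.2168  0.07  ] [0.1288 0.0496 0.1304]
block yaxis deg 78.522351372705
holes [ 0.5015 -0.2511  0.07  ] [ 0.5154 -0.1825  0.07  ]
81.49187690490449
81.532236815631
-11.17305699370089
-12.015516153411268
drift [[ 0.5174 -0.1815  0.111 ]]
base [[ 0.4925 -0.2586  0.07  ]
 [ 0.4947 -0.2414  0.07  ]]
```

Punch is at (0.501,-0.2505) with yaw about 79.5°, and its measured size checks out (17–18 mm). Moving above it.

{"method": "drive_tool", "body": {
  "increments": [
    [-0.04, -0.02, 0.05, 0, 0, 0.03],
    [-0.08, -0.035, 0.16, 0, 0, 0.07],
    [-0.11, -0.049, 0.28, 0, 0, 0.1],
    [-0.11, -0.049, 0.4, 0, 0, 0.1],
    [-0.11, -0.049, 0.46, 0, 0, 0.1]
  ]
}}

```text
time: 3.17
ee_pos: [0.4992, -0.2506, 0.1686]
eef_rot: [0.092, 0.996, 0.0, -0.002]
ft_force: [-1.1, -0.0, -0.5]
width: 0.0479
grip_force: 0.0
```

{"method": "drive_tool", "body": {
  "increments": [
    [0, 0, 0, 0, 0, 0],
    [0, 0, 0, 0, 0, 0],
    [0, 0, 0, 0, 0, 0],
    [0, 0, 0, 0, 0, 0],
    [0, 0, 0, 0, 0, 0]
  ]
}}

```text
time: 3.58
ee_pos: [0.5012, -0.2522, 0.1745]
eef_rot: [0.092, 0.996, -0.0, 0.001]
ft_force: [-0.4, 0.3, 0.3]
width: 0.0482
grip_force: 0.0
```

Run:
```python
from h import *
s=read_state();print(s['ee_pos'],s['eef_rot'],s['time'],s['ft_force'])
c=get_calibration("wrist");im=camera("wrist");cv2.imwrite("pics/w3.png",im)
cr=im[190:330,190:370];cv2.imwrite("pics/w3c.png",cv2.resize(cr,None,fx=4,fy=4,interpolation=2))
p=s['ee_pos'];print(proj(c,[[.501,-.2505,.14],[p[0],p[1],.14],p],True))
```

```text
[ 0.50119974 -0.25222727  0.17453586] [ 9.19501653e-02  9.95762681e-01 -3.53679116e-05  1.35964098e-03] 3.5833 [-0.40585863  0.34826516  0.30320421]
[[284.56915865 235.15110731]
 [281.97202798 235.89684078]
 [282.16538557 258.60067601]]
```

View pics/w3c.png

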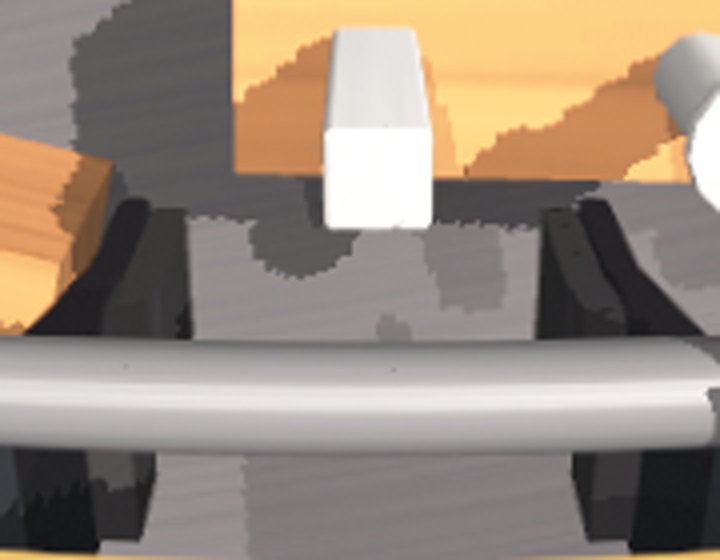

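The handle's top is at (284.5,234.5), where I predicted it, and square to the fingers. It's about 1.7 mm off in y, so I'll correct that, descend and grip.

{"method": "drive_tool", "body": {
  "increments": [
    [0, 0.006, 0.05, 0, 0, 0],
    [0, 0.006, 0.11, 0, 0, 0],
    [0, 0.006, 0.17, 0, 0, 0],
    [0, 0.006, 0.22, 0, 0, 0],
    [0, 0.006, 0.26, 0, 0, 0]
  ]
}}

```text
time: 4.05
ee_pos: [0.5007, -0.2501, 0.0943]
eef_rot: [0.092, 0.996, 0.0, 0.0]
ft_force: [0.2, -0.8, 0.1]
width: 0.0478
grip_force: 0.0
```

{"method": "drive_tool", "body": {
  "increments": [
    [0, 0, 0, 0, 0, 0],
    [0, 0, 0, 0, 0, 0],
    [0, 0, 0, 0, 0, 0],
    [0, 0, 0, 0, 0, 0],
    [0, 0, 0, 0, 0, 0]
  ]
}}

```text
time: 4.47
ee_pos: [0.5012, -0.2505, 0.0958]
eef_rot: [0.092, 0.996, -0.0, 0.001]
ft_force: [-0.2, -0.3, 0.9]
width: 0.048
grip_force: 0.0
```

{"method": "drive_tool", "body": {
  "increments": [
    [0, 0, 0, 0, 0, 0],
    [0, 0, 0, 0, 0, 0],
    [0, 0, 0, 0, 0, 0],
    [0, 0, 0, 0, 0, 0],
    [0, 0, 0, 0, 0, 0]
  ],
  "claw": 1,
  "force": 45
}}

```text
time: 4.88
ee_pos: [0.5007, -0.2503, 0.0949]
eef_rot: [0.092, 0.996, 0.0, 0.0]
ft_force: [0.4, -0.1, 0.6]
width: 0.0223
grip_force: 0.0
```

{"method": "drive_tool", "body": {
  "increments": [
    [0, 0, 0, 0, 0, 0],
    [0, 0, 0, 0, 0, 0],
    [0, 0, 0, 0, 0, 0],
    [0, 0, 0, 0, 0, 0],
    [0, 0, 0, 0, 0, 0]
  ]
}}

```text
time: 5.3
ee_pos: [0.5007, -0.2503, 0.0949]
eef_rot: [0.092, 0.996, 0.0, 0.0]
ft_force: [0.8, 0.4, 0.3]
width: 0.0178
grip_force: 45.0
```

Gripped at 17.8 mm. The tip is 85 mm below the TCP. Lifting.

{"method": "drive_tool", "body": {
  "increments": [
    [0, 0, -0.05, 0, 0, 0],
    [0, 0, -0.15, 0, 0, 0],
    [0, 0, -0.26, 0, 0, 0],
    [0, 0, -0.37, 0, 0, 0],
    [0, 0, -0.48, 0, 0, 0]
  ]
}}

```text
time: 5.72
ee_pos: [0.5001, -0.2503, 0.2401]
eef_rot: [0.092, 0.996, 0.0, -0.0]
ft_force: [1.0, -0.8, -2.1]
width: 0.018
grip_force: 45.0
```

{"method": "drive_tool", "body": {
  "increments": [
    [0, 0, 0, 0, 0, 0],
    [0, 0, 0, 0, 0, 0],
    [0, 0, 0, 0, 0, 0],
    [0, 0, 0, 0, 0, 0],
    [0, 0, 0, 0, 0, 0]
  ]
}}

```text
time: 6.13
ee_pos: [0.5, -0.25, 0.2374]
eef_rot: [0.092, 0.996, 0.0, -0.001]
ft_force: [1.0, 0.8, -2.6]
width: 0.0179
grip_force: 45.0
```

{"method": "drive_tool", "body": {
  "increments": [
    [0, 0.1, 0, 0, 0, -0.02],
    [0, 0.23, 0, 0, 0, -0.04],
    [0, 0.37, 0, 0, 0, -0.06],
    [0, 0.5, 0, 0, 0, -0.08],
    [0, 0.64, 0, 0, 0, -0.094]
  ]
}}

```text
time: 6.55
ee_pos: [0.5353, -0.0604, 0.2381]
eef_rot: [0.055, 0.998, -0.0, -0.001]
ft_force: [1.5, 0.1, -1.8]
width: 0.0179
grip_force: 45.0
```

{"method": "drive_tool", "body": {
  "increments": [
    [0, 0.14, 0, 0, 0, 0],
    [0, 0.28, 0, 0, 0, 0],
    [0, 0.42, 0, 0, 0, 0],
    [0, 0.56, 0, 0, 0, 0],
    [0, 0.66, 0, 0, 0, 0]
  ]
}}

```text
time: 6.97
ee_pos: [0.5569, 0.1391, 0.2377]
eef_rot: [0.054, 0.999, 0.0, -0.001]
ft_force: [0.4, 0.3, -1.4]
width: 0.0176
grip_force: 45.0
```

{"method": "drive_tool", "body": {
  "increments": [
    [0, 0, 0, 0, 0, 0],
    [0, 0, 0, 0, 0, 0],
    [0, 0, 0, 0, 0, 0],
    [0, 0, 0, 0, 0, 0],
    [0, 0, 0, 0, 0, 0]
  ]
}}

```text
time: 7.38
ee_pos: [0.5577, 0.1333, 0.2388]
eef_rot: [0.056, 0.998, -0.0, -0.0]
ft_force: [-0.2, 0.4, -2.4]
width: 0.0178
grip_force: 45.0
```

{"method": "drive_tool", "body": {
  "increments": [
    [-0.03, 0.02, 0, 0, 0, 0],
    [-0.06, 0.05, 0.04, 0, 0, 0],
    [-0.063, 0.05, 0.09, 0, 0, 0],
    [-0.063, 0.05, 0.15, 0, 0, 0],
    [-0.063, 0.05, 0.15, 0, 0, 0]
  ]
}}

```text
time: 7.8
ee_pos: [0.5766, 0.1464, 0.1906]
eef_rot: [0.056, 0.998, -0.001, -0.002]
ft_force: [-0.7, 0.8, -2.5]
width: 0.0178
grip_force: 45.0
```

{"method": "drive_tool", "body": {
  "increments": [
    [0, 0, 0, 0, 0, 0],
    [0, 0, 0, 0, 0, 0],
    [0, 0, 0, 0, 0, 0],
    [0, 0, 0, 0, 0, 0],
    [0, 0, 0, 0, 0, 0]
  ]
}}

```text
time: 8.22
ee_pos: [0.5784, 0.1478, 0.1947]
eef_rot: [0.055, 0.998, 0.0, 0.001]
ft_force: [0.3, -0.5, -2.2]
width: 0.0178
grip_force: 45.0
```

Run:
```python
from h import *
import pickle
s=read_state();print(s['ee_pos'],s['eef_rot'],s['time'],s['ft_force'])
c=get_calibration("wrist");im=camera("wrist");cv2.imwrite("pics/w4.png",im);pickle.dump(c,open("w4.pkl","wb"))
cr=im[180:300,190:370];cv2.imwrite("pics/w4c.png",cv2.resize(cr,None,fx=4,fy=4,interpolation=2))
p=s['ee_pos'];t=R.from_quat(s['eef_rot']).apply([0,0,.085])+p;print("tip",t)
print((proj(c,[t,[t[0],t[1],.09],[.578,.146,.09]],True)-[190,180])*4)
```

```text
[0.57841848 0.14777814 0.19472641] [5.53314775e-02 9.98467842e-01 3.43850310e-04 5.26946598e-04] 8.2167 [ 0.33880949 -0.51635487 -2.17924335]
tip [0.57851116 0.14783154 0.10972648]
[[367.27647482 133.41132477]
 [366.96910919 106.40655788]
 [358.10504126 105.008948  ]]
```

View pics/w4c.png

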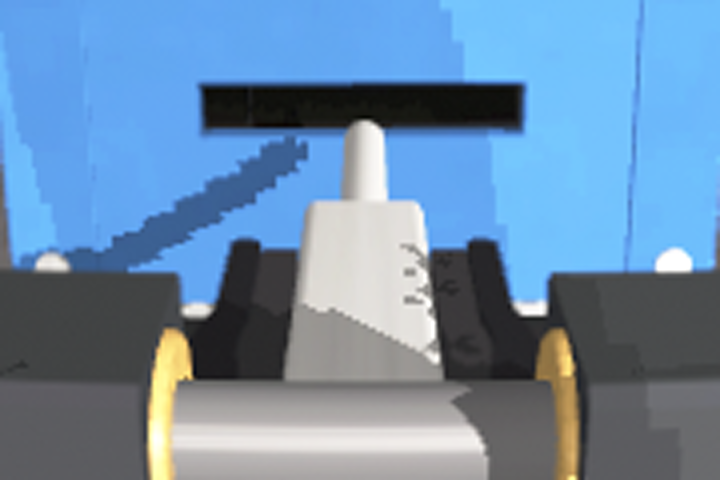

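The slot centre is at crop (363,107), within 1 mm of my estimate. The pin tip at (365,~133) is centred over the slot's line. I'll shift to the slot's -y end (offset -21 mm) and lower the tip to about 15 mm deep.

{"method": "drive_tool", "body": {
  "increments": [
    [0, -0.03, 0, 0, 0, 0],
    [0, -0.073, 0, 0, 0, 0],
    [0, -0.073, 0.03, 0, 0, 0],
    [0, -0.073, 0.07, 0, 0, 0],
    [0, -0.073, 0.11, 0, 0, 0]
  ]
}}

```text
time: 8.68
ee_pos: [0.5755, 0.1258, 0.1596]
eef_rot: [0.056, 0.998, 0.0, -0.0]
ft_force: [-0.7, 0.0, -2.8]
width: 0.0179
grip_force: 45.0
```

{"method": "drive_tool", "body": {
  "increments": [
    [0, 0, 0, 0, 0, 0],
    [0, 0, 0, 0, 0, 0],
    [0, 0, 0, 0, 0, 0],
    [0, 0, 0, 0, 0, 0],
    [0, 0, 0, 0, 0, 0]
  ]
}}

```text
time: 9.1
ee_pos: [0.576, 0.1262, 0.1614]
eef_rot: [0.055, 0.998, 0.0, 0.0]
ft_force: [-1.1, -0.4, -2.5]
width: 0.0178
grip_force: 45.0
```

{"method": "drive_tool", "body": {
  "increments": [
    [0, 0, 0.003, 0, 0, 0],
    [0, 0, 0.006, 0, 0, 0],
    [0, 0, 0.01, 0, 0, 0],
    [0, 0, 0.013, 0, 0, 0],
    [0, 0, 0.017, 0, 0, 0]
  ]
}}

```text
time: 9.52
ee_pos: [0.5757, 0.126, 0.1557]
eef_rot: [0.055, 0.998, 0.0, 0.0]
ft_force: [-1.1, 0.9, -1.9]
width: 0.0177
grip_force: 45.0
```

{"method": "drive_tool", "body": {
  "increments": [
    [0, 0, 0.002, 0, 0, 0],
    [0, 0, 0.004, 0, 0, 0],
    [0, 0, 0.006, 0, 0, 0],
    [0, 0, 0.009, 0, 0, 0],
    [0, 0, 0.012, 0, 0, 0]
  ]
}}

```text
time: 9.93
ee_pos: [0.5757, 0.126, 0.1522]
eef_rot: [0.055, 0.998, 0.0, 0.0]
ft_force: [-0.1, -1.2, -1.5]
width: 0.018
grip_force: 45.0
```

{"method": "drive_tool", "body": {
  "increments": [
    [0, 0, 0.001, 0, 0, 0],
    [0, 0, 0.002, 0, 0, 0],
    [0, 0, 0.003, 0, 0, 0],
    [0, 0, 0.004, 0, 0, 0],
    [0, 0, 0.004, 0, 0, 0]
  ]
}}

```text
time: 10.35
ee_pos: [0.5757, 0.126, 0.1509]
eef_rot: [0.055, 0.998, 0.0, -0.0]
ft_force: [-0.4, 0.2, -2.1]
width: 0.0178
grip_force: 45.0
```

{"method": "drive_tool", "body": {
  "increments": [
    [0, 0, 0.001, 0, 0, 0],
    [0, 0, 0.001, 0, 0, 0],
    [0, 0, 0.002, 0, 0, 0],
    [0, 0, 0.002, 0, 0, 0],
    [0, 0, 0.002, 0, 0, 0]
  ]
}}

```text
time: 10.77
ee_pos: [0.5757, 0.126, 0.1504]
eef_rot: [0.055, 0.998, 0.0, 0.0]
ft_force: [0.8, -0.0, -2.6]
width: 0.0181
grip_force: 45.0
```

{"method": "drive_tool", "body": {
  "increments": [
    [0, 0, 0.001, 0, 0, 0],
    [0, 0, 0.001, 0, 0, 0],
    [0, 0, 0.002, 0, 0, 0],
    [0, 0, 0.002, 0, 0, 0],
    [0, 0, 0.002, 0, 0, 0]
  ]
}}

```text
time: 11.18
ee_pos: [0.5757, 0.126, 0.1498]
eef_rot: [0.055, 0.998, 0.0, 0.0]
ft_force: [0.6, 1.0, -1.9]
width: 0.0172
grip_force: 45.0
```

{"method": "drive_tool", "body": {
  "increments": [
    [0, 0, 0.001, 0, 0, 0],
    [0, 0, 0.001, 0, 0, 0],
    [0, 0, 0.002, 0, 0, 0],
    [0, 0, 0.002, 0, 0, 0],
    [0, 0, 0.002, 0, 0, 0]
  ]
}}

```text
time: 11.6
ee_pos: [0.5757, 0.126, 0.1492]
eef_rot: [0.055, 0.998, 0.0, 0.0]
ft_force: [1.0, -0.1, -1.8]
width: 0.0177
grip_force: 45.0
```

{"method": "drive_tool", "body": {
  "increments": [
    [0, 0, 0.001, 0, 0, 0],
    [0, 0, 0.001, 0, 0, 0],
    [0, 0, 0.002, 0, 0, 0],
    [0, 0, 0.002, 0, 0, 0],
    [0, 0, 0.002, 0, 0, 0]
  ]
}}

```text
time: 12.02
ee_pos: [0.5757, 0.126, 0.1486]
eef_rot: [0.055, 0.998, 0.0, -0.0]
ft_force: [-0.0, -0.6, -1.8]
width: 0.0176
grip_force: 45.0
```

{"method": "drive_tool", "body": {
  "increments": [
    [0, 0, 0.001, 0, 0, 0],
    [0, 0, 0.002, 0, 0, 0],
    [0, 0, 0.002, 0, 0, 0],
    [0, 0, 0.003, 0, 0, 0],
    [0, 0, 0.003, 0, 0, 0]
  ]
}}

```text
time: 12.43
ee_pos: [0.5757, 0.126, 0.1477]
eef_rot: [0.055, 0.998, 0.0, -0.0]
ft_force: [0.4, -0.3, -1.3]
width: 0.0181
grip_force: 45.0
```

{"method": "drive_tool", "body": {
  "increments": [
    [0, 0, 0.001, 0, 0, 0],
    [0, 0, 0.002, 0, 0, 0],
    [0, 0, 0.002, 0, 0, 0],
    [0, 0, 0.003, 0, 0, 0],
    [0, 0, 0.003, 0, 0, 0]
  ]
}}

```text
time: 12.85
ee_pos: [0.5757, 0.126, 0.1467]
eef_rot: [0.055, 0.998, 0.0, -0.0]
ft_force: [0.6, -0.4, -1.9]
width: 0.0174
grip_force: 45.0
```

{"method": "drive_tool", "body": {
  "increments": [
    [0, 0, 0.001, 0, 0, 0],
    [0, 0, 0.002, 0, 0, 0],
    [0, 0, 0.002, 0, 0, 0],
    [0, 0, 0.003, 0, 0, 0],
    [0, 0, 0.003, 0, 0, 0]
  ]
}}

```text
time: 13.27
ee_pos: [0.5757, 0.126, 0.1459]
eef_rot: [0.055, 0.998, 0.0, 0.0]
ft_force: [-0.5, 0.1, -1.5]
width: 0.0177
grip_force: 45.0
```

{"method": "drive_tool", "body": {
  "increments": [
    [0, 0, 0.001, 0, 0, 0],
    [0, 0, 0.002, 0, 0, 0],
    [0, 0, 0.002, 0, 0, 0],
    [0, 0, 0.003, 0, 0, 0],
    [0, 0, 0.003, 0, 0, 0]
  ]
}}

```text
time: 13.68
ee_pos: [0.5756, 0.126, 0.1451]
eef_rot: [0.055, 0.998, 0.0, -0.0]
ft_force: [-1.6, -0.1, 1.2]
width: 0.0177
grip_force: 45.0
```

{"method": "drive_tool", "body": {
  "increments": [
    [0, 0, 0.001, 0, 0, 0],
    [0, 0, 0.001, 0, 0, 0],
    [0, 0, 0.002, 0, 0, 0],
    [0, 0, 0.002, 0, 0, 0],
    [0, 0, 0.002, 0, 0, 0]
  ]
}}

```text
time: 14.1
ee_pos: [0.5755, 0.126, 0.1443]
eef_rot: [0.055, 0.998, 0.0, -0.0]
ft_force: [-2.3, 1.2, 2.1]
width: 0.018
grip_force: 45.0
```

{"method": "drive_tool", "body": {
  "increments": [
    [0, 0, 0.001, 0, 0, 0],
    [0, 0, 0.001, 0, 0, 0],
    [0, 0, 0.002, 0, 0, 0],
    [0, 0, 0.002, 0, 0, 0],
    [0, 0, 0.002, 0, 0, 0]
  ]
}}

```text
time: 14.52
ee_pos: [0.5756, 0.126, 0.1438]
eef_rot: [0.055, 0.998, 0.0, -0.0]
ft_force: [-2.5, -0.1, 1.9]
width: 0.0178
grip_force: 45.0
```

Soft contact of about 4 N, 29 mm below the deck: this is the tab. Pressing slowly.

{"method": "drive_tool", "body": {
  "increments": [
    [0, 0, 0.001, 0, 0, 0],
    [0, 0, 0.003, 0, 0, 0],
    [0, 0, 0.005, 0, 0, 0],
    [0, 0, 0.006, 0, 0, 0],
    [0, 0, 0.007, 0, 0, 0]
  ]
}}

```text
time: 14.93
ee_pos: [0.5755, 0.1261, 0.1417]
eef_rot: [0.055, 0.998, 0.0, -0.0]
ft_force: [-4.9, 0.6, 5.1]
width: 0.0177
grip_force: 45.0
```

{"method": "drive_tool", "body": {
  "increments": [
    [0, 0, 0.001, 0, 0, 0],
    [0, 0, 0.003, 0, 0, 0],
    [0, 0, 0.005, 0, 0, 0],
    [0, 0, 0.006, 0, 0, 0],
    [0, 0, 0.007, 0, 0, 0]
  ]
}}

```text
time: 15.35
ee_pos: [0.5752, 0.1261, 0.1394]
eef_rot: [0.055, 0.998, 0.0, -0.001]
ft_force: [-5.9, 0.3, 4.9]
width: 0.0177
grip_force: 45.0
```

Run:
```python
from h import *
cv2.imwrite("pics/s1.png",camera("side"))
a=cv2.imread("pics/side0.png").astype(int);b=cv2.imread("pics/s1.png").astype(int)
d=np.abs(a-b).sum(2)[160:190,255:300];print((d>60).sum())
```

```text
394
```

{"method": "drive_tool", "body": {
  "increments": [
    [0.002, 0, 0.001, 0, 0, 0],
    [0.003, 0, 0.002, 0, 0, 0],
    [0.003, 0, 0.003, 0, 0, 0],
    [0.003, 0, 0.003, 0, 0, 0],
    [0.003, 0, 0.003, 0, 0, 0]
  ]
}}

```text
time: 15.82
ee_pos: [0.5748, 0.1261, 0.1387]
eef_rot: [0.055, 0.998, 0.0, -0.0]
ft_force: [-3.7, 0.4, 3.8]
width: 0.0175
grip_force: 45.0
```

{"method": "drive_tool", "body": {
  "increments": [
    [0, 0, 0.001, 0, 0, 0],
    [0, 0, 0.002, 0, 0, 0],
    [0, 0, 0.004, 0, 0, 0],
    [0, 0, 0.005, 0, 0, 0],
    [0, 0, 0.005, 0, 0, 0]
  ]
}}

```text
time: 16.23
ee_pos: [0.5746, 0.1262, 0.137]
eef_rot: [0.055, 0.998, 0.0, -0.0]
ft_force: [-5.9, 0.9, 3.7]
width: 0.0177
grip_force: 45.0
```

Run:
```python
from h import *
cv2.imwrite("pics/s2.png",camera("side"))
a=cv2.imread("pics/side0.png");b=cv2.imread("pics/s2.png");s1=cv2.imread("pics/s1.png")
d=np.abs(s1.astype(int)-b).sum(2)[160:190,255:300];print((d>60).sum())
cv2.imwrite("pics/s2c.png",cv2.resize(np.hstack([i[140:230,220:320] for i in (a,b)]),None,fx=4,fy=4,interpolation=2))
```

```text
3
```

View pics/s2c.png

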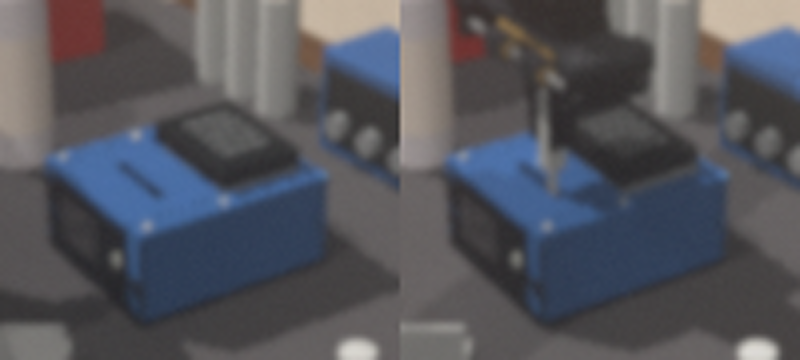

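Not popped yet: the pack's top edge is unchanged at crop (627,185). Pressing on.

{"method": "drive_tool", "body": {
  "increments": [
    [0.001, 0, 0.001, 0, 0, 0],
    [0.002, 0, 0.002, 0, 0, 0],
    [0.003, 0, 0.003, 0, 0, 0],
    [0.003, 0, 0.004, 0, 0, 0],
    [0.003, 0, 0.004, 0, 0, 0]
  ]
}}

```text
time: 16.7
ee_pos: [0.5741, 0.1262, 0.136]
eef_rot: [0.055, 0.998, 0.0, 0.0]
ft_force: [-2.5, 1.2, 1.8]
width: 0.0178
grip_force: 45.0
```

Run:
```python
from h import *
cv2.imwrite("pics/s3.png",camera("side"))
b=cv2.imread("pics/s3.png");s1=cv2.imread("pics/s2.png")
d=np.abs(s1.astype(int)-b).sum(2)[160:190,255:300];print((d>60).sum(),d.mean())
```

```text
216 27.92962962962963
```

Run:
```python
from h import *
a=cv2.imread("pics/s2.png");b=cv2.imread("pics/s3.png")
c=get_calibration("side")
x=slice(265,297)
for n,i in(("s1",cv2.imread("pics/s1.png")),("s3",b)):
    r=cv2.matchTemplate(i[150:200,258:304],a[164:184,x],cv2.TM_CCOEFF_NORMED);_,v,_,l=cv2.minMaxLoc(r);print(n,v,l[0]+258-265,l[1]+150-164)
print("expected 15mm", proj(c,[[.67,.137,.124],[.67,.137,.109]]))
```

```text
s1 0.9925299286842346 0 0
s3 0.9105986952781677 1 -3
expected 15mm [[277.26940294 168.82274005]
 [277.2089104  172.67567707]]
```

{"method": "drive_tool", "body": {
  "increments": [
    [0, 0, 0, 0, 0, 0],
    [0, 0, 0, 0, 0, 0],
    [0, 0, 0, 0, 0, 0],
    [0, 0, 0, 0, 0, 0],
    [0, 0, 0, 0, 0, 0]
  ]
}}

```text
time: 17.17
ee_pos: [0.5741, 0.1262, 0.1361]
eef_rot: [0.055, 0.998, 0.0, 0.0]
ft_force: [-2.9, 0.7, 1.6]
width: 0.0175
grip_force: 45.0
```

Run:
```python
from h import *
b=camera("side");cv2.imwrite("pics/s4.png",b);a=cv2.imread("pics/s2.png")
r=cv2.matchTemplate(cv2.resize(b[150:200,258:304],None,fx=5,fy=5,interpolation=2),cv2.resize(a[164:184,265:297],None,fx=5,fy=5,interpolation=2),cv2.TM_CCOEFF_NORMED);_,v,_,l=cv2.minMaxLoc(r);print(v,l[0]/5+258-265,l[1]/5+150-164)
```

```text
0.9127272367477417 1.0 -2.8000000000000114
```

Run:
```python
from h import *
for n in("s2","s4"):
    g=cv2.cvtColor(cv2.imread(f"pics/{n}.png"),6).astype(int)
    for x in (272,278,284,290): print(n,x,g[164:200,x:x+3].mean(1).astype(int))
```

```text
s2 272 [47 49 57 69 80 84 85 85 83 83 77 68 61 55 49 46 45 43 44 44 46 52 57 60
 63 64 65 64 65 65 63 62 62 62 61 63]
s2 278 [88 92 81 71 69 73 80 84 83 82 76 66 61 57 50 46 45 44 44 45 48 58 67 70
 65 63 62 63 62 62 62 61 61 61 61 62]
s2 284 [142 142 141 137 122 103  83  69  64  66  69  66  55  48  46  45  45  46
  49  58  68  70  66  62  61  61  62  62  62  60  61  60  61  60  61  61]
s2 290 [115 114 114 113 106  97  95  98  98  92  80  68  60  54  49  49  52  62
  72  71  66  63  61  63  62  63  61  62  62  61  62  62  62  62  62  60]
s4 272 [48 51 62 76 81 82 75 66 60 56 49 46 45 43 45 47 53 64 75 79 78 77 72 68
 64 65 65 66 65 65 63 63 63 63 62 62]
s4 278 [59 67 74 80 83 80 75 69 65 62 56 50 46 45 44 45 45 53 64 75 79 82 78 73
 66 63 62 63 61 62 62 61 61 61 62 62]
s4 284 [139 132 117  94  77  72  78  81  74  60  51  47  47  46  46  53  63  74
  81  83  79  73  66  61  61  62  63  62  62  61  61  60  60  60  61  61]
s4 290 [115 115 114 112 104  92  80  71  61  56  52  49  50  54  65  77  82  82
  81  74  67  63  62  63  63  62  62  63  62  62  62  62  62  61  61  61]
```

The pack's edges rose about 4 px, roughly 15 mm, and its grey side now shows: popped. Withdrawing straight up.

{"method": "drive_tool", "body": {
  "increments": [
    [0, 0, -0.03, 0, 0, 0],
    [0, 0, -0.07, 0, 0, 0],
    [0, 0, -0.13, 0, 0, 0],
    [0, 0, -0.2, 0, 0, 0],
    [0, 0, -0.28, 0, 0, 0]
  ]
}}

```text
time: 17.63
ee_pos: [0.5738, 0.1258, 0.2213]
eef_rot: [0.055, 0.998, -0.0, -0.0]
ft_force: [0.1, 0.7, -2.0]
width: 0.0176
grip_force: 45.0
```

{"method": "drive_tool", "body": {
  "increments": [
    [0, 0, -0.06, 0, 0, 0],
    [0, 0, -0.06, 0, 0, 0],
    [0, 0, -0.06, 0, 0, 0],
    [0, 0, -0.06, 0, 0, 0],
    [0, 0, -0.06, 0, 0, 0]
  ]
}}

```text
time: 18.05
ee_pos: [0.5733, 0.126, 0.2368]
eef_rot: [0.055, 0.998, -0.0, -0.001]
ft_force: [0.2, 0.3, -1.9]
width: 0.018
grip_force: 45.0
```

Run:
```python
from h import *
import pickle
s=read_state();print(s['ee_pos'],s['eef_rot'],s['time'])
c=get_calibration("wrist");im=camera("wrist");cv2.imwrite("pics/w5.png",im);pickle.dump((c,s['ee_pos'],s['eef_rot']),open("w5.pkl","wb"))
a=cv2.imread("pics/w4.png")
# pin tip position in image: compare same-tool-frame pixels (w4 vs w5): handle/pin bright low-sat mask near
for n,i in (("w4",a),("w5",im)):
    h=cv2.cvtColor(i,cv2.COLOR_BGR2HSV);m=((h[...,1]<70)&(h[...,2]>140)).astype(np.uint8)
    for r in (213,218,223,226,232,238,245,252):
        u=np.nonzero(m[r,255:310])[0]+255;print(n,r,(u.min(),u.max()) if len(u) else None)
```

```text
[0.57332057 0.12601558 0.23678678] [ 5.52805844e-02  9.98470398e-01 -3.98104508e-04 -8.72973728e-04] 18.05
w4 213 (np.int64(277), np.int64(285))
w4 218 (np.int64(276), np.int64(285))
w4 223 (np.int64(276), np.int64(286))
w4 226 (np.int64(275), np.int64(286))
w4 232 (np.int64(267), np.int64(294))
w4 238 (np.int64(266), np.int64(296))
w4 245 (np.int64(265), np.int64(296))
w4 252 (np.int64(264), np.int64(297))
w5 213 (np.int64(279), np.int64(285))
w5 218 (np.int64(278), np.int64(285))
w5 223 (np.int64(278), np.int64(286))
w5 226 (np.int64(275), np.int64(286))
w5 232 (np.int64(267), np.int64(294))
w5 238 (np.int64(267), np.int64(295))
w5 245 (np.int64(266), np.int64(296))
w5 252 (np.int64(265), np.int64(297))
```

{"method": "drive_tool", "body": {
  "increments": [
    [0.01, -0.1, 0, 0, 0, 0],
    [0.02, -0.23, 0, 0, 0, 0],
    [0.03, -0.36, 0, 0, 0, 0],
    [0.04, -0.5, 0, 0, 0, 0],
    [0.05, -0.63, 0, 0, 0, 0]
  ]
}}

```text
time: 18.52
ee_pos: [0.537, -0.062, 0.2373]
eef_rot: [0.055, 0.998, -0.0, -0.001]
ft_force: [1.2, -0.5, -1.4]
width: 0.0174
grip_force: 45.0
```

{"method": "drive_tool", "body": {
  "increments": [
    [0.01, -0.13, 0, 0, 0, 0.02],
    [0.02, -0.27, 0, 0, 0, 0.04],
    [0.03, -0.4, 0, 0, 0, 0.06],
    [0.04, -0.53, 0, 0, 0, 0.08],
    [0.05, -0.64, 0, 0, 0, 0.094]
  ]
}}

```text
time: 18.93
ee_pos: [0.5006, -0.2519, 0.2375]
eef_rot: [0.093, 0.996, -0.0, -0.0]
ft_force: [0.9, -0.1, -1.4]
width: 0.0175
grip_force: 45.0
```

{"method": "drive_tool", "body": {
  "increments": [
    [0, 0, 0, 0, 0, 0],
    [0, 0, 0, 0, 0, 0],
    [0, 0, 0, 0, 0, 0],
    [0, 0, 0, 0, 0, 0],
    [0, 0, 0, 0, 0, 0]
  ]
}}

```text
time: 19.35
ee_pos: [0.5025, -0.2477, 0.2377]
eef_rot: [0.091, 0.996, 0.0, -0.0]
ft_force: [-0.4, 0.7, -2.1]
width: 0.0178
grip_force: 45.0
```

Run:
```python
from h import *
s=read_state();p=s['ee_pos'];q=s['eef_rot'];d=np.array([.5007,-.2503,p[2]])-p
print(p,q,s['time'],"tool-axis unit shift",R.from_quat(q).inv().apply(d)/.3,"yaw y",np.degrees(np.arctan2(*R.from_quat(q).as_matrix()[[1,0],1])))
for n in("w4","w5"):
    g=cv2.cvtColor(cv2.imread(f"pics/{n}.png"),6).astype(int);print(n,g[200:236,280:283].mean(1).astype(int))
```

```text
[ 0.50250265 -0.24773406  0.23767839] [ 9.09056500e-02  9.95859450e-01  2.75445208e-04 -2.07246747e-04] 19.35 tool-axis unit shift [ 4.36088834e-03 -9.49972421e-03 -2.83522651e-06] yaw y 79.5685713973711
w4 [107  35  15  16  15  18  20  22  22  22 171 216 221 222 223 223 224 224
 225 226 226 226 227 228 229 229 230 230 231 231 224 220 220 221 221 221]
w5 [ 25  25  25  81 113 135 142 141 142 142 182 202 204 205 206 206 207 208
 208 209 210 210 211 212 212 214 215 215 216 216 207 202 202 203 203 203]
```

{"method": "drive_tool", "body": {
  "increments": [
    [0.004, -0.0095, 0.05, 0, 0, 0],
    [0.004, -0.0095, 0.11, 0, 0, 0],
    [0.004, -0.0095, 0.17, 0, 0, 0],
    [0.004, -0.0095, 0.21, 0, 0, 0],
    [0.004, -0.0095, 0.225, 0, 0, 0]
  ]
}}

```text
time: 19.77
ee_pos: [0.4998, -0.2505, 0.1686]
eef_rot: [0.091, 0.996, 0.0, -0.001]
ft_force: [-0.7, -0.5, -2.4]
width: 0.0175
grip_force: 45.0
```

{"method": "drive_tool", "body": {
  "increments": [
    [0, 0, 0, 0, 0, 0],
    [0, 0, 0, 0, 0, 0],
    [0, 0, 0, 0, 0, 0],
    [0, 0, 0, 0, 0, 0],
    [0, 0, 0, 0, 0, 0]
  ]
}}

```text
time: 20.18
ee_pos: [0.5007, -0.2519, 0.1712]
eef_rot: [0.092, 0.996, -0.0, 0.001]
ft_force: [0.2, -0.5, -1.9]
width: 0.018
grip_force: 45.0
```

{"method": "drive_tool", "body": {
  "increments": [
    [0, 0, 0, 0, 0, 0],
    [0, 0, 0, 0, 0, 0],
    [0, 0, 0, 0, 0, 0],
    [0, 0, 0, 0, 0, 0],
    [0, 0, 0, 0, 0, 0]
  ]
}}

```text
time: 20.6
ee_pos: [0.5003, -0.2518, 0.1705]
eef_rot: [0.092, 0.996, 0.0, -0.0]
ft_force: [0.6, -0.2, -3.3]
width: 0.018
grip_force: 45.0
```

{"method": "drive_tool", "body": {
  "increments": [
    [0, 0.005, 0, 0, 0, 0],
    [0, 0.005, 0.015, 0, 0, 0],
    [0, 0.005, 0.03, 0, 0, 0],
    [0, 0.005, 0.04, 0, 0, 0],
    [0, 0.005, 0.05, 0, 0, 0]
  ]
}}

```text
time: 21.02
ee_pos: [0.5004, -0.2502, 0.1548]
eef_rot: [0.092, 0.996, 0.0, -0.0]
ft_force: [0.2, 0.1, -3.0]
width: 0.0178
grip_force: 45.0
```

{"method": "drive_tool", "body": {
  "increments": [
    [0, 0, 0.003, 0, 0, 0],
    [0, 0, 0.006, 0, 0, 0],
    [0, 0, 0.009, 0, 0, 0],
    [0, 0, 0.012, 0, 0, 0],
    [0, 0, 0.015, 0, 0, 0]
  ]
}}

```text
time: 21.43
ee_pos: [0.5007, -0.2503, 0.151]
eef_rot: [0.092, 0.996, 0.0, 0.0]
ft_force: [0.3, 0.7, -1.9]
width: 0.0182
grip_force: 45.0
```

The tip is inside the hole with no contact force. Lowering.

{"method": "drive_tool", "body": {
  "increments": [
    [0, 0, 0.02, 0, 0, 0],
    [0, 0, 0.05, 0, 0, 0],
    [0, 0, 0.08, 0, 0, 0],
    [0, 0, 0.11, 0, 0, 0],
    [0, 0, 0.14, 0, 0, 0]
  ]
}}

```text
time: 21.85
ee_pos: [0.5003, -0.2501, 0.1076]
eef_rot: [0.092, 0.996, 0.0, -0.0]
ft_force: [-0.5, 1.1, -2.1]
width: 0.0182
grip_force: 45.0
```

{"method": "drive_tool", "body": {
  "increments": [
    [0, 0, 0.01, 0, 0, 0],
    [0, 0, 0.02, 0, 0, 0],
    [0, 0, 0.03, 0, 0, 0],
    [0, 0, 0.036, 0, 0, 0],
    [0, 0, 0.04, 0, 0, 0]
  ]
}}

```text
time: 22.27
ee_pos: [0.5007, -0.2503, 0.097]
eef_rot: [0.092, 0.996, 0.0, 0.0]
ft_force: [-0.3, -0.5, -1.8]
width: 0.0181
grip_force: 45.0
```

{"method": "drive_tool", "body": {
  "increments": [
    [0, 0, 0.002, 0, 0, 0],
    [0, 0, 0.004, 0, 0, 0],
    [0, 0, 0.005, 0, 0, 0],
    [0, 0, 0.005, 0, 0, 0],
    [0, 0, 0.005, 0, 0, 0]
  ]
}}

```text
time: 22.68
ee_pos: [0.5007, -0.2503, 0.0956]
eef_rot: [0.092, 0.996, 0.0, 0.0]
ft_force: [0.2, -0.4, -2.1]
width: 0.0174
grip_force: 45.0
```

{"method": "drive_tool", "body": {
  "increments": [
    [0, 0, 0.001, 0, 0, 0],
    [0, 0, 0.001, 0, 0, 0],
    [0, 0, 0.002, 0, 0, 0],
    [0, 0, 0.002, 0, 0, 0],
    [0, 0, 0.002, 0, 0, 0]
  ]
}}

```text
time: 23.1
ee_pos: [0.5006, -0.2503, 0.0949]
eef_rot: [0.092, 0.996, 0.0, 0.0]
ft_force: [-0.2, 0.2, -1.7]
width: 0.0177
grip_force: 45.0
```

{"method": "drive_tool", "body": {
  "increments": [
    [0, 0, 0, 0, 0, 0],
    [0, 0, 0, 0, 0, 0],
    [0, 0, 0, 0, 0, 0],
    [0, 0, 0, 0, 0, 0],
    [0, 0, 0, 0, 0, 0]
  ],
  "claw": 0.45
}}

```text
time: 23.52
ee_pos: [0.5007, -0.2503, 0.095]
eef_rot: [0.092, 0.996, 0.0, 0.0]
ft_force: [-0.1, 0.3, 0.3]
width: 0.0422
grip_force: 0.0
```

{"method": "drive_tool", "body": {
  "increments": [
    [0, 0, 0, 0, 0, 0],
    [0, 0, 0, 0, 0, 0],
    [0, 0, 0, 0, 0, 0],
    [0, 0, 0, 0, 0, 0],
    [0, 0, 0, 0, 0, 0]
  ]
}}

```text
time: 23.93
ee_pos: [0.5006, -0.2503, 0.0949]
eef_rot: [0.092, 0.996, 0.0, 0.0]
ft_force: [-0.3, -0.2, -0.3]
width: 0.048
grip_force: 0.0
```

{"method": "drive_tool", "body": {
  "increments": [
    [0, 0, -0.03, 0, 0, 0],
    [0, 0, -0.1, 0, 0, 0],
    [0, 0, -0.2, 0, 0, 0],
    [0, 0, -0.3, 0, 0, 0],
    [0, 0, -0.4, 0, 0, 0]
  ]
}}

```text
time: 24.35
ee_pos: [0.5003, -0.2505, 0.2169]
eef_rot: [0.092, 0.996, -0.0, 0.0]
ft_force: [0.6, -0.1, 0.2]
width: 0.0478
grip_force: 0.0
```

{"method": "drive_tool", "body": {
  "increments": [
    [0.05, 0, -0.1, 0, 0, 0],
    [0.1, 0, -0.2, 0, 0, 0],
    [0.1, 0, -0.3, 0, 0, 0],
    [0.1, 0, -0.3, 0, 0, 0],
    [0.1, 0, -0.3, 0, 0, 0]
  ]
}}

```text
time: 24.77
ee_pos: [0.4716, -0.2452, 0.3071]
eef_rot: [0.092, 0.996, 0.0, 0.002]
ft_force: [0.1, -0.1, -0.6]
width: 0.0479
grip_force: 0.0
```

Run:
```python
from h import *
s=read_state();print(s['ee_pos'],s['time'])
c=get_calibration("wrist");w=camera("wrist");sd=camera("side");sc=camera("scene")
q=proj(c,[.501,-.2505,.14],True)[0];print(q)
f=lambda i,x,y,h=50,k=4:cv2.resize(i[y-h:y+h,x-h:x+h],(400,400),interpolation=2)[:300]
u,v=int(q[0]),int(q[1])
cv2.imwrite("pics/f.png",np.vstack([np.hstack([f(w,u,max(v,50)),f(sd,275,185)]),np.hstack([f(sc,232,215),f(sc,367,240)])]))
```

```text
[ 0.47164818 -0.2452264   0.30705228] 24.7667
[281.68206224 217.27953848]
```

View pics/f.png

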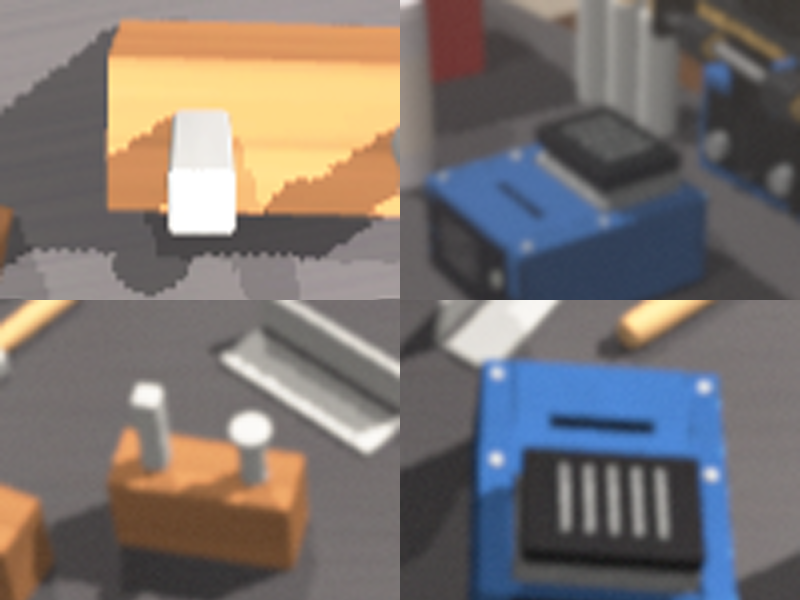

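The punch stands upright and fully home, with its top at crop (202,200). The pack is clearly raised, its grey side showing at (620,190), and the drift hasn't moved. Handing in.

```bash
python3 -c "
from bench import *
print(close_job())"
```

```text
the job is handed in; nothing more can be done
None
```

The job is handed in: the pack is popped up in its dock, the punch is back fully home in its block hole, and the highest force I read while pressing the tab was about 9 N; the judge's verdict was not shown.

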